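Pack the handheld reader and cover it with the divider

ROBOT

A 6-joint arm with a two-finger parallel gripper is mounted at the origin on the work surface. World frame = base frame: x ahead of the robot, y to its left, z up, the work surface at z = 0. Lengths are in m, angles in degrees, forces in N, time in s.
With the tool pointing down it reaches from about 0.25 to 0.725 m from the base axis. Payload 4 kg.
Tool frame: the origin (TCP) lies at the centre of the arm's flange, where the gripper is bolted on; the fingertips stand 173 mm ahead of it and the grasp point (between the pads) lies 155 mm ahead of it; z points along the fingers, y is the direction in which the jaws open and shut (so a half turn about z gives the same grasp; the last joint's range is limited). The gripper opens to 85 mm and grips with 20 to 120 N. Pads are 22 mm wide; open, the fingers measure 114 mm over their backs; the gripper's body (76 mm by 85 mm) begins 54 mm behind the grasp point. The pads swing forward as they close: fully open they stand 13 mm farther back than shut.
Start: joints at [-74.656, 13.785, 0.286, 76.501, 0, 90], TCP at [0.132, -0.482, 0.405] pointing down, gripper open.
Joint ranges: [-155.79, 155.79], [-60.16, 107.12], [-62.33, 73.08], [-114, 123.19], [-81.49, 82.49], [-180, 180]. Speed limits (degrees/s): [159.86, 159.86, 180, 180, 180, 180].

INTERFACE

Orientations are given as a 3x3 rotation matrix whose columns are the frame's x, y, z axes.
In Python, from plant import r gives the robot as it stands.
- The arm moves only by the shell command python3 -m inch 'ROWS' [FORCE]. ROWS is text: rows parted by semicolons, each of 7 numbers parted by spaces: the shift along the world's x, y, z in mm, then the turn, a rotation vector about the world's x, y, z in degrees, then the finger opening in mm, from 0 to 85.4. A call has 1 to 12 rows; each row shifts and turns the pose as measured when the row begins; what a row does not reach is not made up. A row lasts 1/12 s, in which the tool goes at most 41.7 mm and 7.16 degrees, less where a joint would pass 70% of its speed; a pose out of reach is approached as far as the arm can. A call is refused whole if a number of a shift passes 41.7 or a number of a turn 7.16, either way. A call with a gripper value outside its range is refused whole. The fingers move at their own pace and stop on an object; FORCE is the grip in N (left out, the last holds). Time passes only in rows, so rows that do not move let the fingers close. It gives the time, the measured TCP pose, the force and the opening at its end, in the units of the state.
- r.state(): the state, without advancing time (a new reading comes with each control period).
- r.camera(name): name is "side" or "top"; returns the picture (400x640x3 uint8, blue, green, red); there is no depth.
- r.camera_params(name): a dict with "vertical_fov" (degrees; the focal length in pixels is half the picture's height over the tangent of half this angle, whatever the lens; pixels are square), "cx", "cy" (the principal point, pixels), "rvec" (rotation vector, rad) and "tvec" (3), from world to camera coordinates, as OpenCV has them. Camera axes: x right, y down, z forward; pixel columns grow to the right and rows downward; lengths in m; the calibration is good to about 2 mm. A picture is of the moment at which its call begins. camera_params takes no time and is no camera call.
- r.close_job(): hands the job in, once; it reports no verdict.
Trained networks look in the newest picture that a camera, given by its name, has taken for a name from the list of things; names that differ only in an ending like _2 or _b are one class to them, and where a whole thing is asked for, a point or a joint stands for the part that bears it (a point fixed in the world has none). Each returns a list of dicts, best first, with "score" (0 to 1); they miss things now and then, are a little off and sometimes report something else, mostly with a low value. They report only what shows in the picture. A call takes as long as a camera call.
- r.masks_of(camera, label): "mask" (400x640 bool, what is visible of it) and "at" ([row, column] in pixels, amid what is visible of it).
- r.place_of(camera, label): "at" ([row, column] in pixels: a listed point, or the origin of a listed thing).
The state is a dict: "time_s": time; "joint_pos": joint angles; "dq": joint speeds; "tau": joint torques, N m; "ee_pos": TCP position; "tcp_rot": TCP orientation; "ft_force": force on the tool from outside, world axes, zero at the start; "ft_torque": the same for the moment, N m; "gripper_width": opening from 0.0 (shut) to 1.0 (fully open).
Only numpy, scipy, OpenCV 4.12 (cv2) and the standard library are available. Lean on these libraries where they do the work, as an engineer would, in place of code of your own. Each camera call takes 0.05 s, during which the arm holds its last target. There are 200 camera calls.

TASK

Take the keypad reader off its sloping stand and press it all the way home in the shaped cutout of the carry case's rigid insert, its wide head in the wide end. Then lower the divider plate into the case over it, handle up, so that it lies flat on the ledges. Leave the other things on the table where they are.

Things in the scene. Friction and masses are not known exactly. Their poses are not given: they have to be found in the camera images.
- reader: Grey T-shaped handheld reader, 150 mm long (x), 42 tall (z), 0.16 to 0.3 kg, bottom edges rounded 3 mm. Handle: x -75 to +25 mm, 46 wide (y), white keys on top. Head: x +25 to +75 mm, 68 wide, dark screen on top. Origin: centre of the underside at mid-length; centre of mass near x +8 mm. Starts loose on the stand's slope, head uphill, tilted 0.61 rad, handle end against a 12 mm lip.
- reader_grip (a point): Good place to grasp the reader: on its handle at x 0, y 0, 32 mm above its underside, axes as the reader's; fingers close along y, square to the slope. Keep them off the lower 20 mm, which go into the cutout.
- stand: White sloping stand, fixed, footprint 150 x 80 mm, about 125 mm tall. Origin: centre of its foot on the table. The slope is 80 mm wide, rises at 0.61 rad (35 deg) towards the stand's +x (away from the robot, give or take its yaw), and passes 75 mm above the origin.
- case: Open grey carry case, fixed. Outside 210 (x) x 150 (y) x 70 mm tall, walls 5 mm, inside 200 x 140 mm. Origin: centre of its underside, on the table. Inside at the bottom is a black rigid insert with a T-shaped cutout; above it, along both short (x) ends, are ledges for the divider.
- case_insert (a point): Middle of the insert's flat top, 30 mm above the table. The cutout is 20 mm deep, the reader's outline plus 1.5 mm all round, wide end towards +x. Four sprung rubber pads stand out 3.5 mm from its long sides (x -45 and +50 mm, at half depth): laid in, the reader stops 10 to 13 mm too high; it takes a push of up to 15 to 22 N, then stays. Home, 22 mm of it stand above the insert.
- case_seat (a point): Centre of the cutout's floor, 10 mm above the table; the home place of the reader's origin, with its x along this x.
- case_ledge (a point): Centre of the case at the height of the ledges (55 mm above the table), the place of the divider's origin when it lies on them. Ledges: 8 mm deep, along both short (x) ends of the inside. The case's rim is 15 mm higher. A reader that is home stays 3 mm below this level.
- divider: Loose aluminium plate 195 x 135 x 6 mm, about 0.2 kg, edges rounded, with a black rib handle on top along its x: 70 mm long, 14 mm thick (y), 28 mm tall, in the middle. Origin: centre of the underside. At the start it lies flat on the table. Clearance in the case 2.5 mm all round; either way round fits.
- tub: Bystander: closed round jar, 56 mm across, 60 mm tall; to be left where it is.
- tape: Bystander: roll of paper tape lying flat, 70 mm across, 24 mm tall; to be left where it is.
- stamp: Bystander: dark wooden hand stamp standing up, 40 mm across, 62 mm tall; to be left where it is.
- scanner: Bystander: plain small reader lying flat, 95 x 40 x 26 mm, NOT the one to pack (it has no wider head); to be left where it is.
- battery: Bystander: black battery block 60 x 35 x 20 mm; to be left where it is.

How it is judged (in metres and radians):
On the way:
1. the reader is pressed home in the cutout, the divider still outside the case (z of reader in the frame of case_seat below 0.003 m and horizontal distance between reader and case_seat below 0.004 m and angle between reader's own z axis and vertical below 0.05 rad and angle between the x axis of reader and the x axis of case, either way round below 0.08 rad and horizontal distance between divider and case_ledge above 0.1 m), for 0.2 s.
At the end, for the whole second after the job is handed in: The reader is fully down in the cutout (within 3 mm of its floor, 4 mm sideways, tilted under 0.05 rad), and the divider lies handle up on the ledges (within 3 mm in height, 6 mm sideways, tilted under 0.035 rad); both are at rest (z of reader in the frame of case_seat below 0.003 m and horizontal distance between reader and case_seat below 0.004 m and angle between reader's own z axis and vertical below 0.05 rad and angle between the x axis of each of reader, divider and the x axis of case, either way round below 0.08 rad and z of divider in the frame of case_ledge between -0.003 and 0.003 m and horizontal distance between divider and case_ledge below 0.006 m and angle between divider's own z axis and vertical below 0.035 rad and linear speed of each of divider, reader below 0.02 m/s); the robot touches nothing.
It fails at once if another thing on the table is shifted more than 30 mm (distance of any of tub, tape, stamp, scanner, battery from where it was at the start of the episode above 0.03 m).
It also fails if it takes over 69 s, if anything falls off the work surface, if the arm or the gripper's body presses on something with over 40 N, if the wrist force passes 120 N, or if a joint passes its speed limit or range.

## Working session

There is one attempt and no reset: what is moved stays moved. The work goes in short steps, Python scripts to look and compute and a shell command to move; the robot and the scene stay as the last step left them, time stands still between calls to the robot, and variables do not carry over. Pictures are saved under pics/ and viewed, about 8 in all and at most 12, crops included, and the job is handed in when it is done.

```bash
mkdir -p pics; ls
python3 - <<'E'
from plant import r
import cv2,numpy as np
s=r.state(); print({k:np.round(v,3).tolist() for k,v in s.items()})
for c in("top","side"):
    im=r.camera(c); cv2.imwrite(f"pics/{c}0.png",im); p=r.camera_params(c); print(c,p)
    for l in["reader","reader_grip","stand","case","case_insert","case_seat","case_ledge","divider","tub","tape","stamp","scanner","battery"]:
        print(l,[(round(d["score"],2),np.round(d["at"]).tolist()) for d in r.place_of(c,l)[:2]])
E
```

```text
pics
{'time_s': 0.0, 'joint_pos': [-74.657, 13.833, 0.212, 76.501, -0.001, 89.998], 'dq': [0.053, -0.021, -0.059, -0.007, -0.081, 0.054], 'tau': [0.0, -37.232, 25.241, 0.017, 0.0, -0.0], 'ee_pos': [0.132, -0.482, 0.404], 'tcp_rot': [[0.964, 0.265, -0.001], [0.265, -0.964, 0.002], [-0.0, -0.002, -1.0]], 'ft_force': [0.23, -0.195, 0.074], 'ft_torque': [-0.012, -0.025, -0.073], 'gripper_width': 1.003}
top {'vertical_fov': 53.93531799518297, 'cx': 317.1264277837126, 'cy': 198.6697919269767, 'rvec': array([ 2.14713538, -2.11185144,  0.2376046 ]), 'tvec': array([-0.02719787,  0.55116871,  0.99496642])}
reader [(0.77, [214.0, 201.0]), (0.38, [253.0, 370.0])]
reader_grip [(0.59, [223.0, 203.0]), (0.43, [247.0, 371.0])]
stand [(0.79, [223.0, 207.0])]
case [(0.72, [218.0, 313.0])]
case_insert [(0.92, [214.0, 316.0])]
case_seat [(0.4, [247.0, 244.0])]
case_ledge [(0.85, [219.0, 317.0])]
divider [(0.57, [219.0, 423.0])]
tub [(0.87, [248.0, 244.0])]
tape [(0.6, [154.0, 363.0]), (0.29, [217.0, 316.0])]
stamp [(0.44, [250.0, 370.0])]
scanner [(0.83, [154.0, 259.0]), (0.21, [250.0, 373.0])]
battery [(0.61, [149.0, 313.0])]
side {'vertical_fov': 54.94386093738792, 'cx': 317.5260553272625, 'cy': 198.47719885339995, 'rvec': array([ 2.25918143, -0.41093134,  0.20202524]), 'tvec': array([-0.54251981,  0.19447704,  0.94297343])}
reader [(0.65, [149.0, 263.0])]
reader_grip [(0.57, [145.0, 255.0])]
stand [(0.57, [169.0, 266.0]), (0.17, [182.0, 332.0])]
case [(0.62, [228.0, 292.0]), (0.56, [170.0, 261.0])]
case_insert [(0.55, [221.0, 292.0])]
case_seat [(0.67, [227.0, 291.0])]
case_ledge [(0.75, [216.0, 292.0])]
divider [(0.6, [320.0, 341.0])]
tub [(0.85, [194.0, 249.0]), (0.59, [209.0, 358.0])]
tape [(0.72, [245.0, 380.0])]
stamp [(0.71, [280.0, 284.0])]
scanner [(0.72, [185.0, 334.0]), (0.29, [168.0, 265.0])]
battery [(0.63, [210.0, 359.0]), (0.49, [169.0, 262.0])]
```

View pics/top0.png

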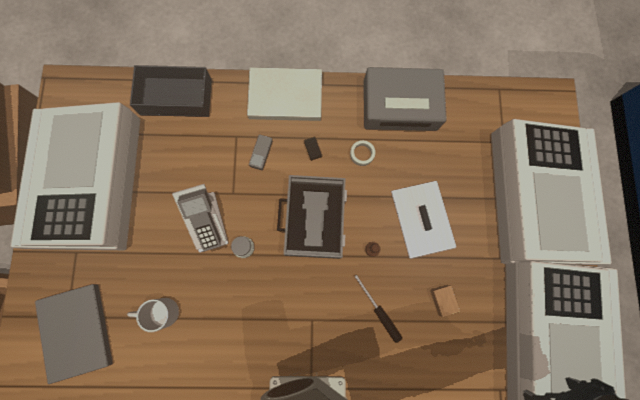

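View pics/side0.png

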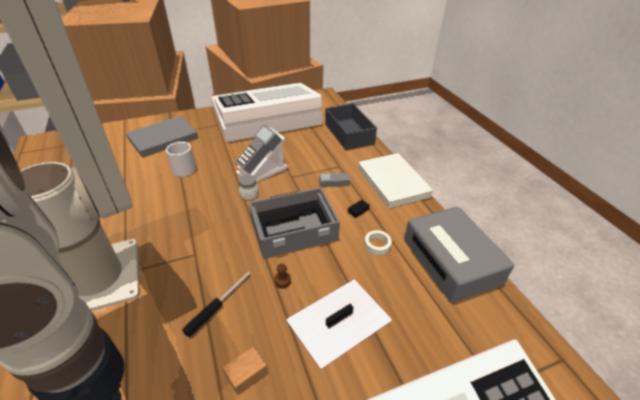

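```bash
cat > h.py <<'E'
import cv2,numpy as np
from scipy.optimize import minimize
from scipy.spatial.transform import Rotation as R
from plant import r
P={c:r.camera_params(c) for c in("top","side")}
def proj(c,X):
    p=P[c];f=200/np.tan(np.radians(p["vertical_fov"]/2))
    K=np.array([[f,0,p["cx"]],[0,f,p["cy"]],[0,0,1]])
    return cv2.projectPoints(np.asarray(X,float).reshape(-1,3),p["rvec"],p["tvec"],K,None)[0][:,0]
def ray(c,px,z):  # px=(col,row) -> world at height z
    p=P[c];f=200/np.tan(np.radians(p["vertical_fov"]/2))
    M=cv2.Rodrigues(p["rvec"])[0]
    d=M.T@np.array([(px[0]-p["cx"])/f,(px[1]-p["cy"])/f,1]);o=-M.T@p["tvec"]
    return o+d*(z-o[2])/d[2]
def box(x0,x1,y0,y1,z0,z1):
    return np.array([[x,y,z] for x in(x0,x1) for y in(y0,y1) for z in(z0,z1)])/1000
MOD={"case":[box(-105,105,-75,75,0,70)],
 "divider":[box(-97.5,97.5,-67.5,67.5,0,6),box(-35,35,-7,7,6,34)],
 "reader":[box(-75,25,-23,23,0,42),box(25,75,-34,34,0,42)]}
def sil(c,parts,Rm,t,S=4):
    m=np.zeros((400*S,640*S),np.uint8)
    for b in parts:
        q=proj(c,b@Rm.T+t)
        h=cv2.convexHull((((q+.5)*S-.5)*16).round().astype(np.int32))
        cv2.fillConvexPoly(m,h,1,shift=4)
    return m>0
def fit(name,masks,pose,p0,step):
    up={c:cv2.resize(m.astype(np.float32),None,fx=4,fy=4,interpolation=cv2.INTER_LINEAR)>.5 for c,m in masks.items()}
    def cost(p):
        Rm,t=pose(p);e=0
        for c,m in up.items():
            s=sil(c,MOD[name],Rm,t);e+=1-(s&m).sum()/(s|m).sum()
        return e
    p0=np.array(p0,float)
    sx=np.vstack([p0]+[p0+np.eye(len(p0))[i]*step[i] for i in range(len(p0))])
    o=minimize(cost,p0,method="Nelder-Mead",options=dict(initial_simplex=sx,maxiter=150,xatol=1e-4,fatol=1e-4))
    return o.x,o.fun
def flat(z):
    return lambda p:(R.from_euler("z",p[2]).as_matrix(),np.array([p[0],p[1],z]))
E
python3 - <<'E'
from h import *
ims={}
for c in P: ims[c]=r.camera(c)
mk={}
for n in("case","divider","reader","stand"):
    for c in P:
        d=r.masks_of(c,n)
        if d: mk[n,c]=d[0]["mask"]; print(n,c,[(round(e["score"],2),np.round(e["at"]).tolist(),int(e["mask"].sum())) for e in d[:2]])
np.save("mk.npy",mk,allow_pickle=True)
st=lambda p:(R.from_euler("z",p[2]).as_matrix()@R.from_euler("y",-.61).as_matrix(),p[[0,1,3]] if len(p)>3 else None)
for n,px,po,ex in(("case",(315,219),flat(0),0),("divider",(423,219),flat(0),0),("reader",(202,218),st,1)):
  for cs in(("top",),("side",),("top","side")):
    m={c:mk[n,c] for c in cs if (n,c) in mk}
    if not m or(ex and len(cs)<2): continue
    x=ray("top",px,.08 if ex else .02)
    p0=[x[0],x[1],.2 if n!="case" else 0]+([.08] if ex else [])
    q,e=fit(n,m,po,p0,[.01,.01,.1,.01][:len(p0)]); print(n,cs,q.round(4),round(e,3))
    if ex: print("grip",po(q)[0]@[0,0,.032]+po(q)[1])
for n,px in dict(tub=(244,248),tape=(363,154),stamp=(371,250),scanner=(259,154),battery=(313,149)).items(): print(n,ray("top",px,.0).round(3))
a=ims["top"]
w=lambda x,y,k:cv2.resize(a[y:y+100,x:x+100],(400,400),interpolation=cv2.INTER_CUBIC)
cv2.imwrite("pics/z1.png",np.hstack([w(155,168,4),w(265,168,4)]))
E
```

```text
case top [(0.89, [216.0, 314.0], 4871), (0.65, [246.0, 242.0], 385)]
case side [(0.64, [219.0, 292.0], 4647)]
divider top [(0.74, [219.0, 421.0], 3277), (0.35, [218.0, 214.0], 674)]
divider side [(0.66, [321.0, 338.0], 4744)]
reader top [(0.69, [217.0, 202.0], 1441)]
reader side [(0.94, [146.0, 256.0], 1002)]
stand top [(0.85, [218.0, 217.0], 690), (0.27, [216.0, 200.0], 1552)]
stand side [(0.93, [167.0, 272.0], 709), (0.46, [147.0, 259.0], 1022)]
case ('top',) [ 0.5053 -0.0133 -0.0405] 0.051
case ('side',) [ 0.5051 -0.0108 -0.0438] 0.021
case ('top', 'side') [ 0.5053 -0.0123 -0.0402] 0.082
divider ('top',) [ 0.5115 -0.3168  0.247 ] 0.034
divider ('side',) [ 0.5113 -0.3155  0.2382] 0.037
divider ('top', 'side') [ 0.5117 -0.3162  0.2468] 0.075
reader ('top', 'side') [0.4937 0.2771 0.3146 0.0748] 0.166
grip [0.47625479 0.2713836  0.1009842 ]
tub [0.421 0.178 0.   ]
tape [ 0.696 -0.15   0.   ]
stamp [ 0.421 -0.17   0.   ]
scanner [0.69  0.149 0.   ]
battery [ 0.708 -0.005  0.   ]
```

View pics/z1.png

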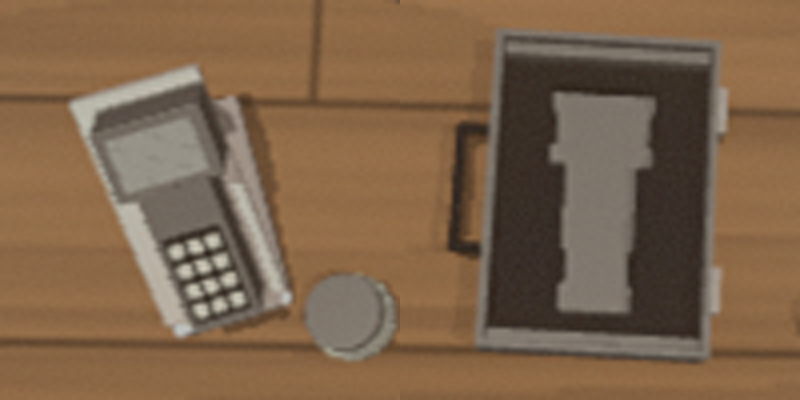

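Run:
```python
from h import *
mk=np.load("mk.npy",allow_pickle=True).item()
a={c:cv2.imread(f"pics/{c}0.png") for c in P}
st=lambda p:(R.from_euler("z",p[2]).as_matrix()@R.from_euler("y",-.61).as_matrix(),p[[0,1,3]])
m={c:cv2.morphologyEx(mk["reader",c].astype(np.uint8),cv2.MORPH_CLOSE,np.ones((9,9))) for c in P}
best=None
for y0 in(.15,.3,.42):
    q,e=fit("reader",m,st,[.49,.277,y0,.08],[.015,.015,.1,.015]); print(q.round(4),e)
    if best is None or e<best[1]: best=(q,e)
q=best[0]; S=6; out=[]
for c,(x,y) in dict(top=(160,170),side=(220,105)).items():
    w=cv2.resize(a[c][y:y+90,x:x+66],None,fx=S,fy=S,interpolation=cv2.INTER_CUBIC)
    k=cv2.resize(mk["reader",c][y:y+90,x:x+66].astype(np.uint8),None,fx=S,fy=S)
    cv2.drawContours(w,cv2.findContours(k,0,2)[0],-1,(0,255,0),1)
    Rm,t=st(q)
    for b in MOD["reader"]:
        uv=(proj(c,b@Rm.T+t)+.5-[x,y])*S
        for i in range(8):
            for j in(1,2,4):
                if not i&j: cv2.line(w,*[tuple(map(int,uv[k])) for k in(i,i|j)],(0,0,255),1)
    out.append(w)
cv2.imwrite("pics/ov.png",np.hstack(out))
```

```text
[0.4932 0.2765 0.3013 0.0745] 0.17215319170761367
[0.494  0.277  0.3233 0.0754] 0.16099656609568758
[0.494  0.2763 0.3063 0.0763] 0.16469751374420882
```

View pics/ov.png

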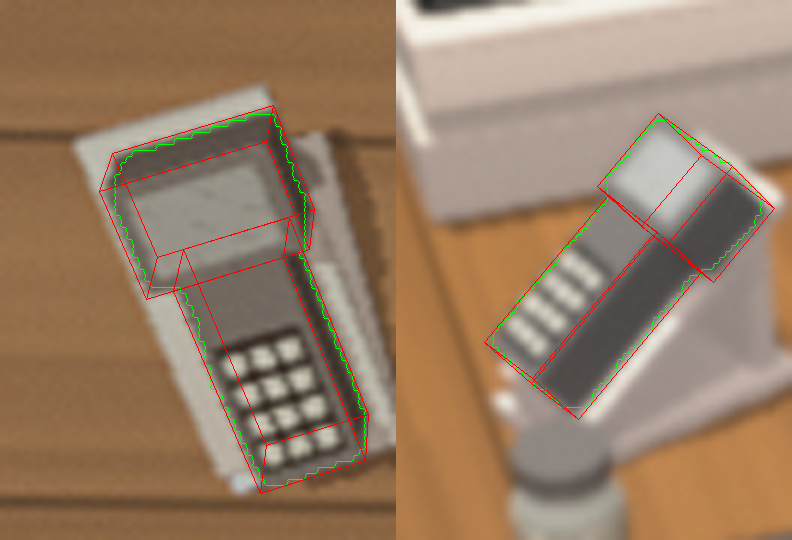

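```bash
python3 -m inch '38 15 0 0 0 0 85;38 15 0 0 0 0 85;38 15 0 0 0 0 85;38 15 0 0 0 0 85;38 15 0 0 0 0 85;0 40 0 0 0 0 85;0 40 0 0 0 0 85;0 40 0 0 0 0 85;0 40 0 0 0 0 85;0 40 0 0 0 0 85;0 40 0 0 0 0 85;0 40 0 0 0 0 85' 60
```

```text
time_s: 2.9
ee_pos: [0.3282, -0.1214, 0.399]
tcp_rot: [[0.969, 0.246, -0.002], [0.246, -0.969, 0.0], [-0.002, -0.001, -1.0]]
ft_force: [0.5, 0.3, 0.7]
gripper_width: 0.991
```

```bash
python3 -m inch '0 40 0 0 0 2.7 85;0 40 0 1.8 -5.55 0 85;0 40 0 1.8 -5.55 0 85;0 40 0 1.8 -5.55 0 85;0 40 0 1.8 -5.55 0 85;0 40 0 1.8 -5.55 0 85;0 40 0 1.8 -5.55 0 85;0 0 0 0 0 0 85'
cat > g.py <<'E'
from h import *
import sys
# errors of grasp point (at dist d ahead) vs target & rotation
def show(tgt,zt,yt,d=.155):
    s=r.state();T=np.array(s["tcp_rot"]);p=np.array(s["ee_pos"])
    yt=yt/np.linalg.norm(yt);zt=zt/np.linalg.norm(zt);Rt=np.c_[np.cross(yt,zt),yt,zt]
    rv=R.from_matrix(Rt@T.T).as_rotvec(degrees=True)
    print("t",s["time_s"],"tcp",(p*1000).round(1),"shift mm",((tgt-d*zt-p)*1000).round(1),"turn",rv.round(2),"F",np.round(s["ft_force"],1),"w",round(s["gripper_width"]*85.4,1),"j",np.round(s["joint_pos"],0))
RR=R.from_euler("z",.315).as_matrix()@R.from_euler("y",-.61).as_matrix()
RO=np.array([.494,.277,.0757])
def rgrip(h=.038,x=.004,back=0): return RO+RR@[x,0,h+back],-RR[:,2],-RR[:,1]
E
python3 -c "
from g import *
show(*rgrip(back=.09))"
```

```text
time_s: 3.57
ee_pos: [0.3387, 0.1304, 0.4024]
tcp_rot: [[0.746, 0.366, 0.556], [0.282, -0.93, 0.234], [0.603, -0.018, -0.797]]
ft_force: [-0.4, 0.6, -0.5]
gripper_width: 0.996
t 3.5667 tcp [338.7 130.4 402.4] shift mm [  4.3  97.4 -92.4] turn [-1.68  1.7  -3.41] F [-0.4  0.6 -0.5] w 85.1 j [ 21. -17. -37.  33.   1. 180.]
```

```bash
python3 -m inch '0 8 0 -3.95 -1.66 5.66 85;0 8 0 -3.95 -1.66 5.66 85;0 8 0 -3.95 -1.66 5.66 85;0 8 0 -3.95 -1.66 5.66 85;0 8 0 -3.95 -1.66 5.66 85;0 8 0 -3.95 -1.66 5.66 85;0 8 0 -3.95 -1.66 5.66 85;0 8 0 -3.95 -1.66 5.66 85;0 8 0 -3.95 -1.66 5.66 85;0 8 0 -3.95 -1.66 5.66 85;0 8 0 -3.95 -1.66 5.66 85;0 8 0 -3.95 -1.66 5.66 85';python3 -m inch '0 0 -8 -3.95 -1.66 5.66 85;0 0 -8 -3.95 -1.66 5.66 85;0 0 -8 -3.95 -1.66 5.66 85;0 0 -8 -3.95 -1.66 5.66 85;0 0 -8 -3.95 -1.66 5.66 85;0 0 -8 -3.95 -1.66 5.66 85;0 0 -8 -3.95 -1.66 5.66 85;0 0 -8 -3.95 -1.66 5.66 85;0 0 -8 -3.95 -1.66 5.66 85;0 0 -8 -3.95 -1.66 5.66 85;0 0 -8 -3.95 -1.66 5.66 85;0 0 0 -3.95 -1.66 5.66 85'; sed -i 's/-RR\[:,1\]$/RR[:,1]/' g.py
python3 -c "
from g import *
show(*rgrip(back=.09))"
```

```text
time_s: 4.57
ee_pos: [0.3354, 0.2244, 0.4012]
tcp_rot: [[-0.3, 0.776, 0.556], [0.953, 0.218, 0.21], [0.041, 0.592, -0.805]]
ft_force: [0.2, -0.1, -0.7]
gripper_width: 0.997
time_s: 5.57
ee_pos: [0.3365, 0.2189, 0.3095]
tcp_rot: [[-0.782, -0.239, 0.575], [-0.146, 0.968, 0.205], [-0.606, 0.076, -0.792]]
ft_force: [-0.5, -0.4, -0.9]
gripper_width: 0.993
t 5.5667 tcp [336.5 218.9 309.5] shift mm [6.5 8.8 0.5] turn [-4.89  1.15  4.25] F [-0.5 -0.4 -0.9] w 84.8 j [ 36.  -5. -44.  15. -10.  21.]
```

```bash
python3 -m inch '6 8 1 -4.9 1.2 4.3 85;0 0 0 0 0 0 85';python3 -c "
from g import *
show(*rgrip(back=.09))"
```

```text
time_s: 5.73
ee_pos: [0.3421, 0.2252, 0.3091]
tcp_rot: [[-0.782, -0.314, 0.539], [-0.262, 0.95, 0.172], [-0.566, -0.007, -0.824]]
ft_force: [1.6, 0.8, 0.8]
gripper_width: 0.992
t 5.7333 tcp [342.1 225.2 309.1] shift mm [0.9 2.6 0.9] turn [ 0.54 -0.34 -0.23] F [1.6 0.8 0.8] w 84.7 j [ 37.  -4. -41.  20. -11.  15.]
```

```bash
python3 -m inch '11 6 -14 0.5 -0.3 -0.2 85;10 3 -15 0 0 0 85;10 3 -15 0 0 0 85;10 3 -15 0 0 0 85;4 1.5 -7 0 0 0 85;0 0 0 0 0 0 85';python3 -c "
from g import *
show(*rgrip())
out=[]
for c,(x,y) in dict(top=(150,160),side=(210,80)).items():
    out.append(cv2.resize(r.camera(c)[y:y+100,x:x+80],None,fx=5,fy=5,interpolation=2))
cv2.imwrite('pics/g1.png',np.hstack(out))
"
```

```text
time_s: 6.23
ee_pos: [0.39, 0.24, 0.2424]
tcp_rot: [[-0.784, -0.294, 0.547], [-0.236, 0.956, 0.176], [-0.574, 0.009, -0.818]]
ft_force: [-0.4, -0.5, 0.2]
gripper_width: 0.995
t 6.2333 tcp [390.  240.  242.4] shift mm [ 2.   3.8 -6.2] turn [-0.51 -0.04  0.96] F [-0.4 -0.5  0.2] w 85.0 j [ 34.   8. -42.   6.  -9.  14.]
```

View pics/g1.png

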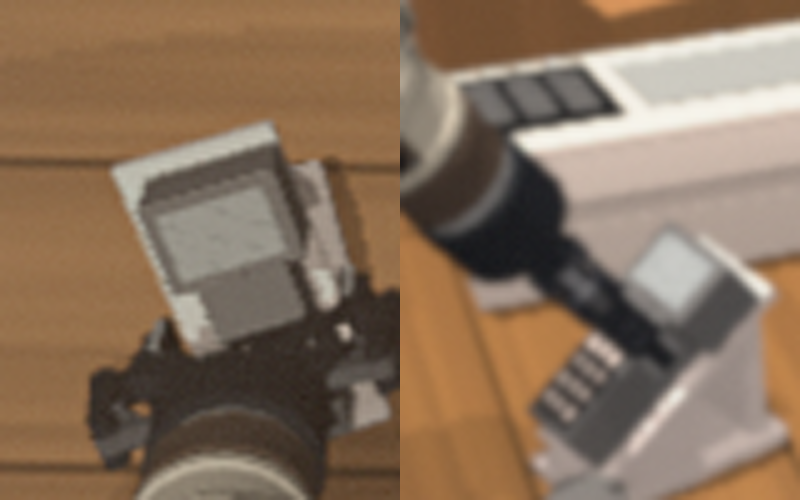

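```bash
python3 -m inch '3.5 4.5 -8 -0.5 0 0.9 85;0 0 0 0 0 0 85';python3 -c "
from g import *
show(*rgrip())"; python3 -m inch '0 0 0 0 0 0 65;0 0 0 0 0 0 55;0 0 0 0 0 0 45;0 0 0 0 0 0 35;0 0 0 0 0 0 25;0 0 0 0 0 0 20;0 0 0 0 0 0 20' 60;python3 -c "
from g import *
show(*rgrip())"
```

```text
time_s: 6.5
ee_pos: [0.393, 0.2444, 0.2372]
tcp_rot: [[-0.778, -0.309, 0.547], [-0.252, 0.951, 0.179], [-0.575, 0.001, -0.818]]
ft_force: [-0.3, 0.1, -0.8]
gripper_width: 0.991
t 6.5 tcp [393.  244.4 237.2] shift mm [-1.  -0.6 -1. ] turn [-0.13  0.13  0.06] F [-0.3  0.1 -0.8] w 84.6 j [ 34.  10. -42.   5.  -9.  14.]
time_s: 7.08
ee_pos: [0.3917, 0.2438, 0.2409]
tcp_rot: [[-0.777, -0.307, 0.55], [-0.249, 0.952, 0.181], [-0.579, 0.004, -0.816]]
ft_force: [1.8, 0.7, -2.9]
gripper_width: 0.521
t 7.0833 tcp [391.7 243.8 240.9] shift mm [ 0.3 -0.1 -4.7] turn [-0.32  0.32  0.14] F [ 1.8  0.7 -2.9] w 44.5 j [ 35.   9. -42.   5.  -9.  14.]
```

```bash
python3 -m inch '-6 -2 9 0 0 0 20;-11 -4 16 0 0 0 20;-11 -4 16 0 0 0 20;-5 -1 20 0 0 0 20;0 0 20 0 0 0 20;0 0 0 0 0 0 20' 80;python3 -c "
from g import *
show(*rgrip())
out=[]
for c,(x,y) in dict(top=(150,140),side=(190,50)).items():
    out.append(cv2.resize(r.camera(c)[y:y+120,x:x+100],None,fx=4,fy=4,interpolation=2))
cv2.imwrite('pics/g2.png',np.hstack(out))
"
```

```text
time_s: 7.58
ee_pos: [0.3548, 0.2305, 0.3199]
tcp_rot: [[-0.784, -0.307, 0.54], [-0.253, 0.952, 0.175], [-0.567, 0.001, -0.824]]
ft_force: [1.4, 0.8, -1.0]
gripper_width: 0.514
t 7.5833 tcp [354.8 230.5 319.9] shift mm [ 37.2  13.3 -83.7] turn [ 0.09 -0.38  0.17] F [ 1.4  0.8 -1. ] w 43.9 j [ 36.  -3. -39.  21. -10.  15.]
```

View pics/g2.png

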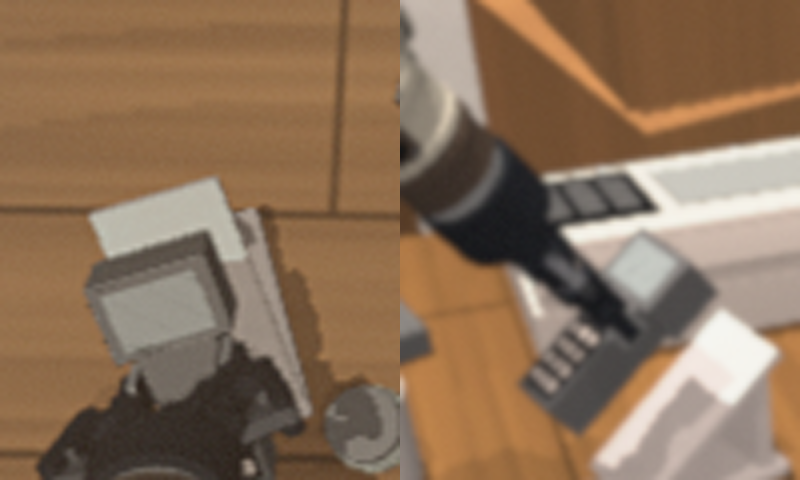

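```bash
python3 -m inch '0 -20 25 0 0 0 20;0 -30 10 0 0 0 20;10 -28 0 -1.8 5.55 0 20;15 -25 0 -1.8 5.55 0 20;15 -25 0 -1.8 5.55 0 20;15 -25 0 -1.8 5.55 0 20;20 -25 0 -1.8 5.55 0 20;20 -25 0 -1.8 5.55 0 20;20 -20 -10 0 0 -6.7 20;20 -10 -10 0 0 -6.7 20;20 -10 -5 0 0 -6.7 20;0 0 0 0 0 0 20' 80
cat >> g.py <<'E'
CY=-.0405
def case(x,y,z): return R.from_euler("z",CY).as_matrix()@[x,y,0]+[.5053,-.0123,z],np.array([0,0,-1.]),R.from_euler("z",CY).as_matrix()[:,1]
E
python3 -c "
from g import *
show(*case(.004,0,.165))"
```

```text
time_s: 8.68
ee_pos: [0.5093, -0.0291, 0.2998]
tcp_rot: [[-0.996, 0.053, -0.077], [0.052, 0.999, 0.013], [0.078, 0.009, -0.997]]
ft_force: [0.5, 0.0, -1.8]
gripper_width: 0.518
t 8.6833 tcp [509.3 -29.1 299.8] shift mm [-0.  16.7 20.2] turn [-0.72 -4.45  0.69] F [ 0.5  0.  -1.8] w 44.2 j [-3. 21. -6. 67.  0. -0.]
```

```bash
python3 -m inch '0 16.5 10 -0.7 -4.5 0.7 20;0 0 0 0 0 0 20;0 0 0 0 0 0 20' 80
python3 - <<'E'
from g import *
show(*case(.004,0,.165))
out=[]
for c,(x,y,w,h) in dict(top=(265,165,100,100),side=(235,130,100,125)).items():
    im=r.camera(c); cv2.imwrite(f"pics/raw_{c}1.png",im)
    a=cv2.resize(im[y:y+h,x:x+w],None,fx=4,fy=4,interpolation=2)
    a=cv2.copyMakeBorder(a,0,500-a.shape[0],0,0,0); out.append(a)
    for n in("reader","case"):
        d=r.masks_of(c,n); print(c,n,[(round(e["score"],2),np.round(e["at"]).tolist(),int(e["mask"].sum())) for e in d[:2]])
        if d: np.save(f"m1_{n}_{c}.npy",d[0]["mask"])
cv2.imwrite('pics/c1.png',np.hstack(out))
E
```

```text
time_s: 8.93
ee_pos: [0.5098, -0.0143, 0.3006]
tcp_rot: [[-0.999, 0.043, -0.01], [0.043, 0.999, -0.0], [0.01, -0.001, -1.0]]
ft_force: [0.2, 0.5, -3.6]
gripper_width: 0.522
t 8.9333 tcp [509.8 -14.3 300.6] shift mm [-0.5  1.8 19.4] turn [ 0.02 -0.59  0.12] F [ 0.2  0.5 -3.6] w 44.6 j [-2. 19. -8. 63. -0.  1.]
top reader []
top case [(0.54, [202.0, 282.0], 151)]
side reader [(0.87, [195.0, 288.0], 1317)]
side case [(0.62, [227.0, 292.0], 3604)]
```

View pics/c1.png

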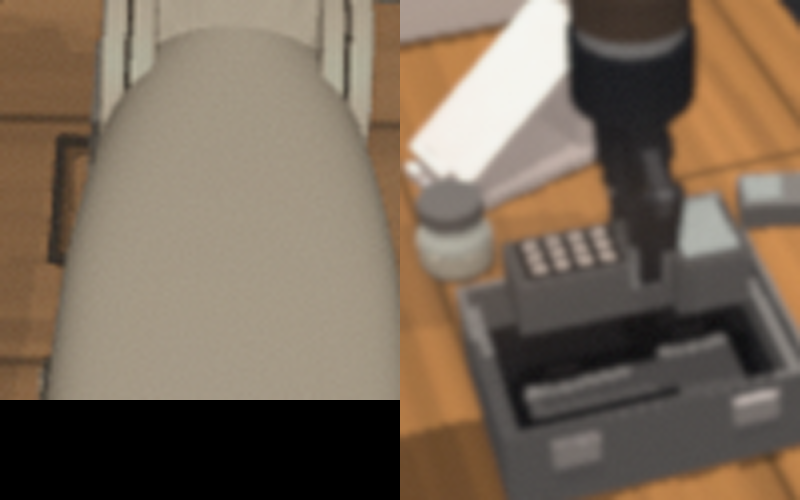

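Run:
```python
from g import *
# cutout in top0
im=cv2.imread("pics/top0.png").astype(np.float32).mean(2)
im=cv2.resize(im[180:260,280:350],None,fx=8,fy=8,interpolation=cv2.INTER_CUBIC)
print("insert dark",np.percentile(im[200:400,70:90],50))
T=np.array([[-76.5,-24.5],[23.5,-24.5],[23.5,-35.5],[76.5,-35.5],[76.5,35.5],[23.5,35.5],[23.5,24.5],[-76.5,24.5]])/1e3
def poly(p,z,yo=0,grow=0):
    X=np.c_[T,np.full(8,z)]@R.from_euler("z",p[2]).as_matrix().T+[p[0],p[1],0]
    q=((proj("top",X)+.5-[280,180])*8-.5)
    m=np.zeros(im.shape,np.uint8);cv2.fillPoly(m,[(q*16).round().astype(np.int32)],1,shift=4);return m>0
roi=np.zeros(im.shape,bool)
Rt=cv2.dilate(poly([.5053,-.0123,-.04],.02).astype(np.uint8),np.ones((81,81)))>0
for th in(85,95,105):
    b=(im>th)&Rt
    n,l,s,_=cv2.connectedComponentsWithStats(b.astype(np.uint8)); b=l==1+np.argmax(s[1:,4])
    def cost(p):
        m=poly(p,.03)&poly(p,.01);return 1-(m&b).sum()/(m|b).sum()
    for p0 in([.505,-.012,-.04],[.507,-.014,-.03]):
        p0=np.array(p0);o=minimize(cost,p0,method="Nelder-Mead",options=dict(initial_simplex=np.vstack([p0,p0+[.006,0,0],p0+[0,.006,0],p0+[0,0,.04]])))
        print("cutout",th,o.x.round(4),round(o.fun,3),b.sum())
# reader in side view, hand held
m=np.load("m1_reader_side.npy"); ig=np.zeros_like(m); ig[:,284:309]=1
up=lambda a:cv2.resize(a.astype(np.float32),None,fx=4,fy=4)>.5
M,I=up(m),up(ig)
yaw=np.arctan2(-.043,.999);
s=r.state();py=s["ee_pos"][1]
def cost(p):
    Rm=R.from_euler("z",yaw).as_matrix()@R.from_euler("y",p[2]).as_matrix()
    S=sil("side",MOD["reader"],Rm,np.array([p[0],py,p[1]]))&~I;N=M&~I
    return 1-(S&N).sum()/(S|N).sum()
p0=np.array([.505,.105,0.]);o=minimize(cost,p0,method="Nelder-Mead",options=dict(initial_simplex=np.vstack([p0,p0+[.01,0,0],p0+[0,.01,0],p0+[0,0,.1]])))
print("reader side x,z,pitch",o.x.round(4),o.fun,"tcp",s["ee_pos"])
m={"side":np.load("m1_case_side.npy")}
```

```text
insert dark 45.07937
cutout 85 [ 0.5048 -0.0118 -0.036 ] 0.058 67257
cutout 85 [ 0.5048 -0.0119 -0.0338] 0.058 67257
cutout 95 [ 0.5047 -0.0115 -0.0399] 0.087 64923
cutout 95 [ 0.505  -0.0118 -0.0354] 0.087 64923
cutout 105 [ 0.505  -0.0118 -0.04  ] 0.129 61897
cutout 105 [ 0.5057 -0.012  -0.0288] 0.128 61897
reader side x,z,pitch [0.5002 0.1061 0.0009] 0.04001081373344151 tcp [ 0.51040229 -0.01435399  0.30287069]
```

```bash
python3 -m inch '5 2.5 -15 0 0 0.2 20;0 0 -20 0 0 0 20;0 0 -15 0 0 0 20;0 0 0 0 0 0 20;0 0 0 0 0 0 20' 80
python3 - <<'E'
from g import *
show(*case(.010,0,.087))
s=r.state();im=r.camera("side");cv2.imwrite("pics/raw_side2.png",im)
m=r.masks_of("side","reader")[0]["mask"];print(m.sum())
u=proj("side",[np.array(s["ee_pos"])-[0,0,.155]])[0];print(u)
ig=np.zeros_like(m);ig[:,int(u[0])-13:int(u[0])+13]=1
# ignore below: case wall hides lower part -> use only pixels above projected near rim
up=lambda a:cv2.resize(a.astype(np.float32),None,fx=4,fy=4)>.5
M,I=up(m),up(ig);py=s["ee_pos"][1];T=np.array(s["tcp_rot"]);yaw=np.arctan2(-T[0,1],T[1,1])
def cost(p):
    Rm=R.from_euler("z",yaw).as_matrix()@R.from_euler("y",p[2]).as_matrix()
    S=sil("side",MOD["reader"],Rm,np.array([p[0],py,p[1]]))&~I;N=M&~I
    return 1-(S&N).sum()/(S|N).sum()
p0=np.array([.505,.055,0.]);o=minimize(cost,p0,method="Nelder-Mead",options=dict(initial_simplex=np.vstack([p0,p0+[.01,0,0],p0+[0,.01,0],p0+[0,0,.1]])))
print("reader x,z,pitch",o.x.round(4),o.fun,s["ee_pos"],yaw)
x,y=235,130
cv2.imwrite("pics/c2.png",cv2.resize(im[y:y+125,x:x+115],None,fx=5,fy=4.8,interpolation=2))
E
```

```text
time_s: 9.65
ee_pos: [0.5164, -0.012, 0.2541]
tcp_rot: [[-0.999, 0.039, -0.0], [0.039, 0.999, -0.0], [0.0, -0.0, -1.0]]
ft_force: [0.8, -0.0, -2.1]
gripper_width: 0.515
t 9.65 tcp [516.4 -12.  254.1] shift mm [ -1.1  -0.7 -12.1] turn [ 0.02 -0.02 -0.06] F [ 0.8 -0.  -2.1] w 44.0 j [ -1.  22. -12.  56.  -0.   1.]
1111
[296.70830316 202.32282777]
reader x,z,pitch [ 0.508   0.0584 -0.0389] 0.10501901140684411 [ 0.51639404 -0.01204084  0.25413425] -0.03939268393957628
```

View pics/c2.png

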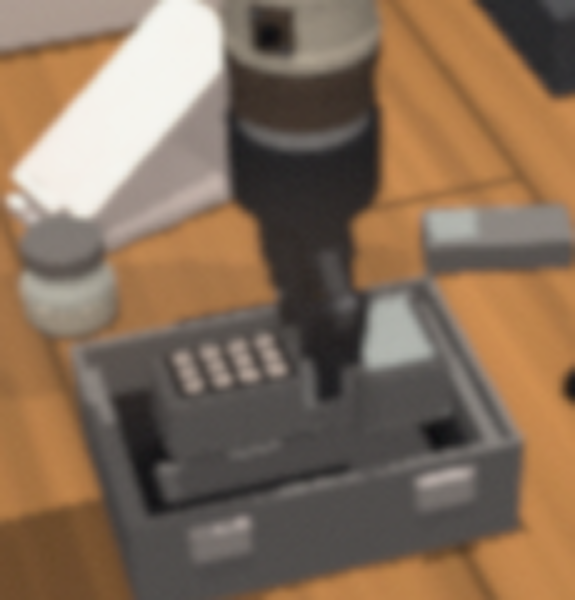

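```bash
python3 -m inch '-2 0 -9 0 0 0 20;0 0 -9 0 0 0 20;0 0 -4 0 0 0 20;0 0 0 0 0 0 20' 80; python3 -m inch '0 0 -4 0 0 0 20;0 0 -4 0 0 0 20;0 0 0 0 0 0 20' 80;python3 -m inch '0 0 -4 0 0 0 20;0 0 -4 0 0 0 20;0 0 0 0 0 0 20' 80
```

```text
time_s: 10.08
ee_pos: [0.5155, -0.0122, 0.2338]
tcp_rot: [[-0.999, 0.04, 0.007], [0.04, 0.999, -0.001], [-0.007, -0.0, -1.0]]
ft_force: [-0.1, 1.0, -2.7]
gripper_width: 0.517
time_s: 10.33
ee_pos: [0.5158, -0.0122, 0.2261]
tcp_rot: [[-0.999, 0.04, 0.008], [0.04, 0.999, -0.001], [-0.008, -0.0, -1.0]]
ft_force: [-2.3, 0.5, 2.8]
gripper_width: 0.515
time_s: 10.58
ee_pos: [0.5152, -0.012, 0.2237]
tcp_rot: [[-0.999, 0.039, 0.011], [0.039, 0.999, -0.0], [-0.011, 0.0, -1.0]]
ft_force: [0.8, -0.6, -2.9]
gripper_width: 0.516
```

```bash
python3 -m inch '-0.5 0 -4 0 0.9 0 20;0 0 -4 0 0 0 20;0 0 -3 0 0 0 20' 80;python3 -m inch '0 0 -4 0 0 0 20;0 0 -4 0 0 0 20;0 0 -3 0 0 0 20' 80
```

```text
time_s: 10.83
ee_pos: [0.5156, -0.0119, 0.2213]
tcp_rot: [[-0.999, 0.039, 0.003], [0.039, 0.999, -0.0], [-0.003, -0.0, -1.0]]
ft_force: [-9.6, 0.6, 17.5]
gripper_width: 0.514
time_s: 11.08
ee_pos: [0.5144, -0.0119, 0.2194]
tcp_rot: [[-0.999, 0.039, 0.006], [0.039, 0.999, -0.0], [-0.006, 0.0, -1.0]]
ft_force: [-9.3, 0.1, 19.9]
gripper_width: 0.519
```

```bash
python3 -m inch '-2 0 0 0 0 0 20;-1 0 -4 0 0.5 0 20;0 0 -6 0 0 0 20' 100;python3 -m inch '0 0 -6 0 0 0 20;0 0 -7 0 0 0 20;0 0 -7 0 0 0 20' 100
```

```text
time_s: 11.33
ee_pos: [0.5129, -0.0118, 0.2168]
tcp_rot: [[-0.999, 0.04, 0.006], [0.04, 0.999, 0.0], [-0.006, 0.0, -1.0]]
ft_force: [-27.9, 1.1, 67.5]
gripper_width: 0.514
time_s: 11.58
ee_pos: [0.5117, -0.0118, 0.2168]
tcp_rot: [[-0.999, 0.041, 0.014], [0.041, 0.999, 0.0], [-0.014, 0.001, -1.0]]
ft_force: [-21.4, 0.7, 52.6]
gripper_width: 0.512
```

```bash
python3 -m inch '0 0 4 0 0 0 20;0 0 0 0 0 0 20' 80
python3 - <<'E'
from g import *
im=r.camera("side");cv2.imwrite("pics/raw_side3.png",im)
x,y=240,165
cv2.imwrite("pics/c3.png",cv2.resize(im[y:y+85,x:x+105],None,fx=7.5,fy=7,interpolation=2))
E
```

```text
time_s: 11.75
ee_pos: [0.5114, -0.0119, 0.2246]
tcp_rot: [[-0.999, 0.041, 0.017], [0.041, 0.999, 0.0], [-0.017, 0.001, -1.0]]
ft_force: [-0.6, 0.4, 2.6]
gripper_width: 0.511
```

View pics/c3.png

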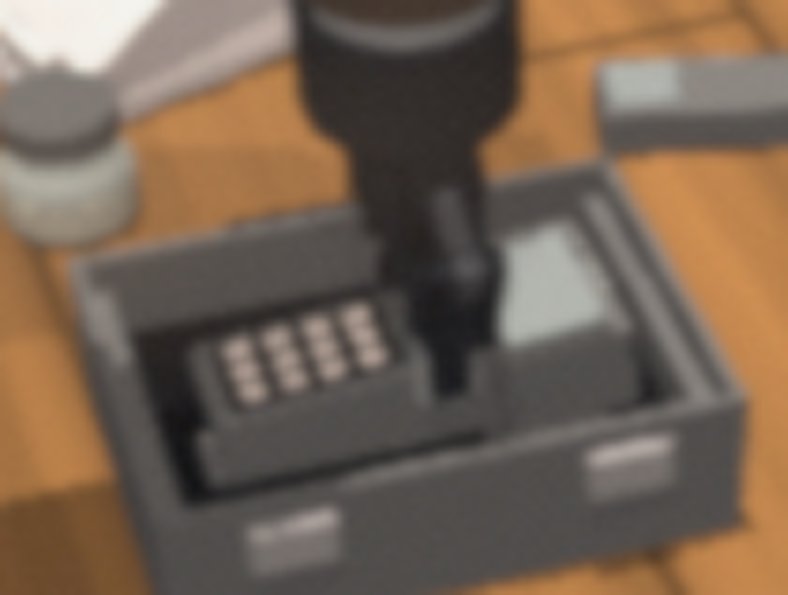

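Run:
```python
from g import *
T=np.array([[-76.5,-24.5],[23.5,-24.5],[23.5,-35.5],[76.5,-35.5],[76.5,35.5],[23.5,35.5],[23.5,24.5],[-76.5,24.5]])/1e3
x,y=240,165;S=7
def draw(fn,p,reader=None):
    im=cv2.imread(fn);w=cv2.resize(im[y:y+85,x:x+105],None,fx=S,fy=S,interpolation=2)
    for z,col in((.03,(0,255,0)),(.01,(255,255,0))):
        X=np.c_[T,np.full(8,z)]@R.from_euler("z",p[2]).as_matrix().T+[p[0],p[1],0]
        cv2.polylines(w,[((proj("side",X)+.5-[x,y])*S).astype(np.int32)],True,col,1)
    if reader is not None:
        for b in MOD["reader"]:
            uv=(proj("side",b@R.from_euler("z",p[2]).as_matrix().T+reader)+.5-[x,y])*S
            for i in range(8):
                for j in(1,2,4):
                    if not i&j: cv2.line(w,*[tuple(map(int,uv[k])) for k in(i,i|j)],(0,0,255),1)
    return w
p=[.505,-.012,-.038]
a=draw("pics/side0.png",p);b=draw("pics/raw_side3.png",p,np.array([.5114-.0102,-.0119,.2246-.197]))
cv2.imwrite("pics/ov2.png",cv2.resize(np.vstack([a[140:480],b[100:560]]),None,fx=.75,fy=.75,interpolation=3) if 0 else np.vstack([a[150:450],b[120:420]]))
```

```text
(no output)
```

View pics/ov2.png

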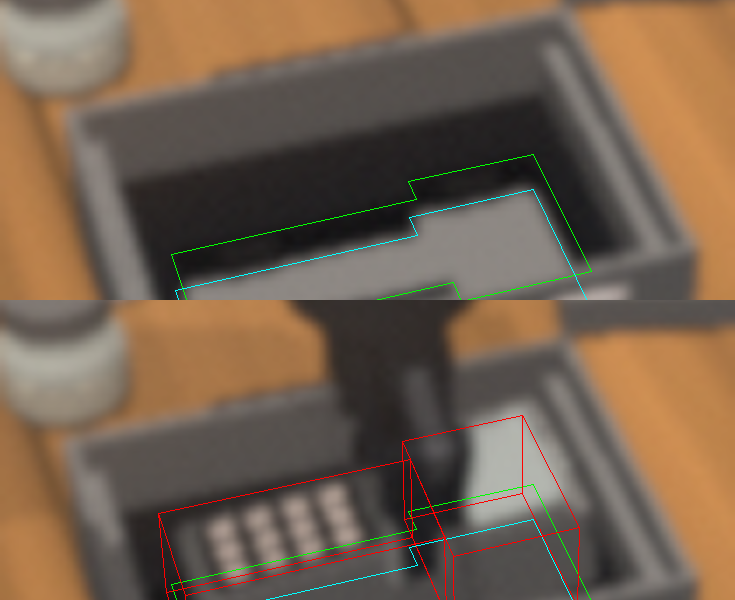

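```bash
python3 -m inch '0 0 20 0 0 0 20;0 0 30 0 0 0 20;0 0 30 0 0 0 20;0 0 5 0 0 0 20;0 0 0 0 0 0 20;0 0 0 0 0 0 20' 80
cat > f.py <<'E'
from g import *
def cutside():
    im=cv2.imread("pics/side0.png").astype(np.float32).mean(2)
    X0,Y0,S=235,170,8
    im=cv2.resize(im[Y0:Y0+85,X0:X0+110],None,fx=S,fy=S,interpolation=cv2.INTER_CUBIC)
    T=np.array([[-76.5,-24.5],[23.5,-24.5],[23.5,-35.5],[76.5,-35.5],[76.5,35.5],[23.5,35.5],[23.5,24.5],[-76.5,24.5]])/1e3
    def poly(p,z):
        X=np.c_[T,np.full(8,z)]@R.from_euler("z",-.038).as_matrix().T+[p[0],p[1],0]
        q=((proj("side",X)+.5-[X0,Y0])*S-.5);m=np.zeros(im.shape,np.uint8)
        cv2.fillPoly(m,[(q*16).round().astype(np.int32)],1,shift=4);return m>0
    # near wall hides the front: region above projected near rim inner edge (y=-70,z=70)
    rim=R.from_euler("z",-.038).as_matrix()@np.array([[-.1,-.07,.07],[.1,-.07,.07]]).T
    q=((proj("side",rim.T+[.505,-.012,0])+.5-[X0,Y0])*S-.5)
    V=np.zeros(im.shape,np.uint8);(x1,y1),(x2,y2)=q
    k=(y2-y1)/(x2-x1);yy,xx=np.mgrid[:im.shape[0],:im.shape[1]];V=yy<y1+k*(xx-x1)-8
    Rt=cv2.dilate(poly([.505,-.012],.02).astype(np.uint8),np.ones((61,61)))>0
    for th in(70,85):
        b=(im>th)&Rt&V;n,l,s,_=cv2.connectedComponentsWithStats(b.astype(np.uint8))
        pick=l[poly([.505,-.012],.01)&V];b=l==np.bincount(pick[pick>0]).argmax()
        def cost(p):
            m=poly(p,.03)&poly(p,.01)&V;return 1-(m&b).sum()/(m|b).sum()
        p0=np.array([.505,-.012]);o=minimize(cost,p0,method="Nelder-Mead",options=dict(initial_simplex=np.vstack([p0,p0+[.006,0],p0+[0,.006]])))
        print("cutout side",th,o.x.round(4),round(o.fun,3))
def held(name="x"):
    s=r.state();im=r.camera("side");cv2.imwrite(f"pics/raw_{name}.png",im)
    m=r.masks_of("side","reader")[0]["mask"]
    e=np.array(s["ee_pos"]);T=np.array(s["tcp_rot"]);g=e+.155*T[:,2];u=proj("side",[g])[0]
    ig=np.zeros_like(m);ig[:,int(u[0])-13:int(u[0])+13]=1
    up=lambda a:cv2.resize(a.astype(np.float32),None,fx=4,fy=4)>.5
    M,I=up(m),up(ig);yaw=np.arctan2(-T[0,1],T[1,1])
    def cost(p):
        Rm=R.from_euler("z",yaw).as_matrix()@R.from_euler("y",p[2]).as_matrix()
        S=sil("side",MOD["reader"],Rm,np.array([p[0],g[1],p[1]]))&~I;N=M&~I
        return 1-(S&N).sum()/(S|N).sum()
    for dx in(0,.006):
        p0=np.array([g[0]-.006+dx,g[2]-.042,0.]);o=minimize(cost,p0,method="Nelder-Mead",options=dict(initial_simplex=np.vstack([p0,p0+[.01,0,0],p0+[0,.01,0],p0+[0,0,.08]])))
        print("reader x,z,pitch",o.x.round(4),round(o.fun,3),"grasp",g.round(4),"toolz",T[:,2].round(4),"F",np.round(s["ft_force"],1),"t",s["time_s"])
E
python3 -c "
from f import *
cutside();held('h1')"
```

```text
time_s: 12.3
ee_pos: [0.5103, -0.0118, 0.301]
tcp_rot: [[-0.999, 0.041, 0.0], [0.041, 0.999, 0.0], [-0.0, 0.0, -1.0]]
ft_force: [0.1, -1.0, -2.2]
gripper_width: 0.513
cutout side 70 [ 0.5054 -0.0117] 0.129
cutout side 85 [ 0.5053 -0.0121] 0.039
reader x,z,pitch [ 0.5069  0.1046 -0.1124] 0.063 grasp [ 0.5103 -0.0118  0.146 ] toolz [ 1.e-04  4.e-04 -1.e+00] F [ 0.1 -1.  -2.2] t 12.3
reader x,z,pitch [ 0.507   0.1044 -0.1129] 0.064 grasp [ 0.5103 -0.0118  0.146 ] toolz [ 1.e-04  4.e-04 -1.e+00] F [ 0.1 -1.  -2.2] t 12.3
```

```bash
python3 -m inch '10 0 0 0.1 3.3 0 20;10 0 0 0.1 3.3 0 20;0 0 0 0 0 0 20;0 0 0 0 0 0 20' 100;  python3 -c "
from f import *
held('h2')"
```

```text
time_s: 12.73
ee_pos: [0.5276, -0.0118, 0.2924]
tcp_rot: [[-0.99, 0.041, -0.134], [0.04, 0.999, 0.004], [0.134, -0.001, -0.991]]
ft_force: [-0.1, -0.4, -2.5]
gripper_width: 0.512
reader x,z,pitch [ 0.5519 -0.014   0.2934] 0.65 grasp [ 0.5067 -0.0111  0.1388] toolz [-0.1343  0.0044 -0.9909] F [-0.1 -0.4 -2.5] t 12.7333
reader x,z,pitch [ 0.5497 -0.0092  0.2817] 0.65 grasp [ 0.5067 -0.0111  0.1388] toolz [-0.1343  0.0044 -0.9909] F [-0.1 -0.4 -2.5] t 12.7333
```

```bash
sed -i 's/m=r.masks_of("side","reader")\[0\]\["mask"\]/D=r.masks_of("side","reader");print([(round(d["score"],2),np.round(d["at"])) for d in D])/; s/;u=proj("side",\[g\])\[0\]/;u=proj("side",[g])[0];m=min(D,key=lambda d:np.hypot(*(np.array(d["at"])[::-1]-u)))["mask"]/' f.py; python3 -m inch '3 0 0 0 -1.1 0 20;0 0 0 0 0 0 20;0 0 0 0 0 0 20' 100;  python3 -c "
from f import *
held('h2')"
```

```text
time_s: 13.08
ee_pos: [0.5289, -0.0117, 0.2922]
tcp_rot: [[-0.993, 0.041, -0.112], [0.04, 0.999, 0.004], [0.112, -0.0, -0.994]]
ft_force: [-0.1, -0.3, -2.5]
gripper_width: 0.515
[(0.77, array([196., 288.]))]
reader x,z,pitch [ 0.5037  0.0978 -0.0085] 0.093 grasp [ 0.5115 -0.0111  0.1382] toolz [-0.112   0.0043 -0.9937] F [-0.1 -0.3 -2.5] t 13.0833
reader x,z,pitch [ 0.5035  0.0973 -0.0064] 0.092 grasp [ 0.5115 -0.0111  0.1382] toolz [-0.112   0.0043 -0.9937] F [-0.1 -0.3 -2.5] t 13.0833
```

```bash
python3 -m inch '3 -1 -15 0 0.4 0 20;0 0 -20 0 0 0 20;0 0 -15 0 0 0 20;0 0 -5 0 0 0 20;0 0 0 0 0 0 20' 100;  python3 -c "
from f import *
s=r.state();e=np.array(s['ee_pos']);T=np.array(s['tcp_rot']);print('grasp',(e+.155*T[:,2]).round(4),T[:,2].round(3))"
```

```text
time_s: 13.6
ee_pos: [0.5326, -0.013, 0.2348]
tcp_rot: [[-0.993, 0.041, -0.114], [0.04, 0.999, 0.004], [0.114, -0.001, -0.993]]
ft_force: [0.2, -0.2, -2.1]
gripper_width: 0.519
grasp [ 0.5149 -0.0124  0.0808] [-0.114  0.004 -0.993]
```

```bash
python3 -m inch '-2 0.3 -4 0 0 0 20;0 0 -6 0 0 0 20;0 0 0 0 0 0 20' 100; python3 -m inch '0 0 -5 0 0 0 20;0 0 -5 0 0 0 20;0 0 0 0 0 0 20' 100;  python3 -c "
from f import *
s=r.state();e=np.array(s['ee_pos']);T=np.array(s['tcp_rot']);print('grasp',(e+.155*T[:,2]).round(4),T[:,2].round(3))"
```

```text
time_s: 13.85
ee_pos: [0.5307, -0.0128, 0.2239]
tcp_rot: [[-0.993, 0.041, -0.115], [0.04, 0.999, 0.004], [0.115, -0.001, -0.993]]
ft_force: [0.1, 0.3, -2.5]
gripper_width: 0.515
time_s: 14.1
ee_pos: [0.5313, -0.0126, 0.2156]
tcp_rot: [[-0.993, 0.041, -0.112], [0.04, 0.999, 0.005], [0.112, 0.0, -0.994]]
ft_force: [-0.3, 0.1, -4.9]
gripper_width: 0.513
grasp [ 0.514  -0.0119  0.0616] [-0.112  0.005 -0.994]
```

```bash
python3 -m inch '0 0 -4 0 0 0 20;0 0 -4 0 0 0 20;0 0 0 0 0 0 20' 100;  python3 -c "
from f import *
s=r.state();e=np.array(s['ee_pos']);T=np.array(s['tcp_rot']);print('grasp',(e+.155*T[:,2]).round(4),T[:,2].round(3))
held('h3')"
```

```text
time_s: 14.35
ee_pos: [0.531, -0.0125, 0.2102]
tcp_rot: [[-0.993, 0.04, -0.11], [0.04, 0.999, 0.005], [0.11, 0.0, -0.994]]
ft_force: [0.5, -0.6, -8.3]
gripper_width: 0.517
grasp [ 0.5139 -0.0118  0.0562] [-0.11   0.005 -0.994]
[(0.94, array([218., 287.]))]
reader x,z,pitch [ 0.5066  0.0231 -0.1732] 0.262 grasp [ 0.5139 -0.0118  0.0562] toolz [-0.1103  0.0046 -0.9939] F [ 0.5 -0.6 -8.3] t 14.35
reader x,z,pitch [ 0.5064  0.0228 -0.163 ] 0.262 grasp [ 0.5139 -0.0118  0.0562] toolz [-0.1103  0.0046 -0.9939] F [ 0.5 -0.6 -8.3] t 14.35
```

```bash
python3 -m inch '0 0 -4 0 0 0 20;0 0 -4 0 0 0 20;0 0 0 0 0 0 20' 100;python3 -m inch '0 0 -4 0 0 0 20;0 0 -4 0 0 0 20' 100;  python3 -c "
from f import *
s=r.state();e=np.array(s['ee_pos']);T=np.array(s['tcp_rot']);print('grasp',(e+.155*T[:,2]).round(4),T[:,2].round(3))
im=cv2.imread('pics/raw_h3.png');im=r.camera('side');x,y=240,165
cv2.imwrite('pics/c4.png',cv2.resize(im[y:y+85,x:x+105],None,fx=7.5,fy=7,interpolation=2))"
```

```text
time_s: 14.7
ee_pos: [0.531, -0.0125, 0.2058]
tcp_rot: [[-0.993, 0.04, -0.109], [0.04, 0.999, 0.005], [0.11, 0.0, -0.994]]
ft_force: [0.4, 0.5, -7.9]
gripper_width: 0.507
time_s: 14.87
ee_pos: [0.5307, -0.0126, 0.2054]
tcp_rot: [[-0.993, 0.04, -0.107], [0.04, 0.999, 0.005], [0.108, 0.0, -0.994]]
ft_force: [-10.8, -0.8, 31.8]
gripper_width: 0.511
grasp [ 0.5141 -0.0118  0.0513] [-0.107  0.005 -0.994]
```

View pics/c4.png

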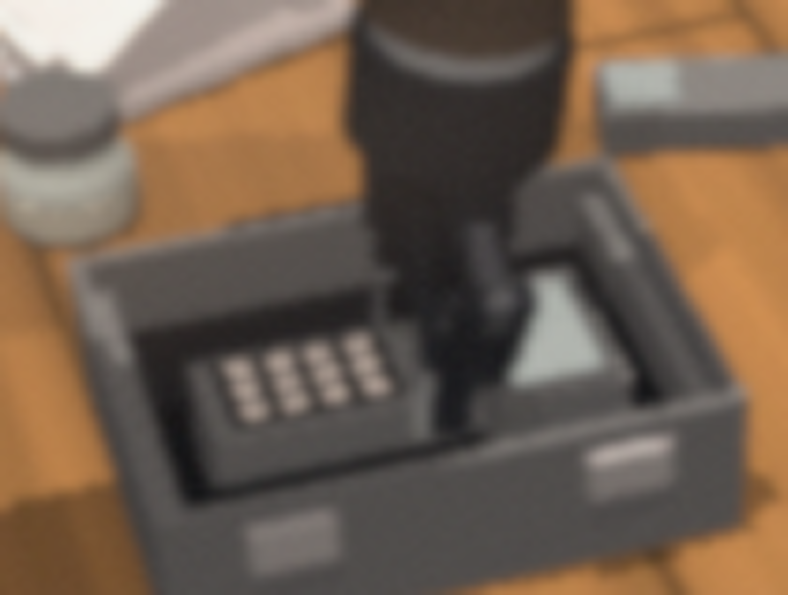

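```bash
python3 -m inch '0 0 1 0 0 0 60;0 0 0 0 0 0 80;0 0 0 0 0 0 80;0 0 0 0 0 0 80;0 0 0 0 0 0 80;0 0 20 0 0 0 80;-10 0 20 0 -3.2 0 60;-10 0 20 0 -3.1 0 0;-20 0 0 0 0 0 0;-20 0 0 0 0 0 0;0 0 0 0 0 0 0;0 0 0 0 0 0 0' 60
python3 - <<'E'
from f import *
show(*case(-.03,0,.075),d=.173)
o=[]
for c in("top","side"):
    im=r.camera(c);d=r.masks_of(c,"reader");print([(round(e["score"],2),np.round(e["at"])) for e in d[:2]])
E
```

```text
time_s: 15.92
ee_pos: [0.472, -0.0127, 0.2667]
tcp_rot: [[-0.999, 0.04, 0.013], [0.04, 0.999, 0.004], [-0.013, 0.005, -1.0]]
ft_force: [0.2, 0.3, 0.6]
gripper_width: 0.079
t 15.9167 tcp [472.  -12.7 266.7] shift mm [  3.3   1.6 -18.7] turn [-0.24  0.74 -0.02] F [0.2 0.3 0.6] w 6.8 j [ -2.  17. -18.  55.   0.   1.]
[]
[(0.57, array([218., 294.]))]
```

Press check on the handle.

```bash
python3 -m inch '3 1 -15 -0.2 0.7 0 0;0 0 -15 0 0 0 0;0 0 -6 0 0 0 0;0 0 -5 0 0 0 0;0 0 -5 0 0 0 0' 60;python3 -m inch '0 0 -5 0 0 0 0;0 0 -5 0 0 0 0' 60
```

```text
time_s: 16.53
ee_pos: [0.4806, -0.0117, 0.225]
tcp_rot: [[-0.999, 0.04, 0.005], [0.04, 0.999, 0.001], [-0.005, 0.001, -1.0]]
ft_force: [-31.5, 1.5, 94.3]
gripper_width: -0.002
time_s: 16.7
ee_pos: [0.4801, -0.0117, 0.2253]
tcp_rot: [[-0.999, 0.04, 0.008], [0.04, 0.999, 0.0], [-0.008, 0.001, -1.0]]
ft_force: [-14.7, 0.4, 38.4]
gripper_width: -0.001
```

```bash
python3 -m inch '0 0 20 0 0 0 0;25 0 10 0 0 0 0;30 -1 0 0 0 0 0;20 0 -10 0 0 0 0;0 0 -10 0 0 0 0;0 0 0 0 0 0 0' 60;python3 -m inch '0 0 -4 0 0 0 0;0 0 -4 0 0 0 0;0 0 -4 0 0 0 0;0 0 -4 0 0 0 0' 60
```

```text
time_s: 17.2
ee_pos: [0.5587, -0.0128, 0.2422]
tcp_rot: [[-0.999, 0.04, 0.016], [0.04, 0.999, 0.0], [-0.016, 0.001, -1.0]]
ft_force: [-0.9, -0.6, -1.2]
gripper_width: -0.002
time_s: 17.53
ee_pos: [0.5562, -0.0128, 0.2253]
tcp_rot: [[-0.999, 0.04, 0.012], [0.04, 0.999, 0.0], [-0.012, 0.001, -1.0]]
ft_force: [-11.6, 0.7, 42.5]
gripper_width: -0.001
```

```bash
python3 -m inch '0 0 40 0 0 0 0;0 -5 40 0 0 0 50;-5 -40 0 0 0.6 5.4 50;-5 -40 0 0 0 5.4 50;-5 -40 0 0 0 5.4 50;-5 -40 0 0 0 0 50;-5 -40 0 0 0 0 50;-5 -40 0 0 0 0 50;-5 -30 0 0 0 0 50;-5 -20 -10 0 0 0 50;0 0 0 0 0 0 50' 60
python3 - <<'E'
from f import *
Z=R.from_euler("z",.245).as_matrix()
show(np.array([.5116,-.3160,.028]),np.array([0,0,-1.]),Z[:,1])
E
```

```text
time_s: 18.45
ee_pos: [0.5052, -0.3162, 0.2975]
tcp_rot: [[-0.965, -0.263, -0.003], [-0.263, 0.965, -0.004], [0.004, -0.003, -1.0]]
ft_force: [-0.3, 0.4, -1.2]
gripper_width: 0.582
t 18.45 tcp [ 505.2 -316.2  297.5] shift mm [   6.4    0.2 -114.5] turn [ 0.23 -0.18 -1.22] F [-0.3  0.4 -1.2] w 49.7 j [-32.  28.   5.  67.  -0. -47.]
```

```bash
python3 -m inch '6 0 -30 0.2 -0.2 -1.2 50;0 0 -35 0 0 0 50;0 0 -30 0 0 0 50;0 0 -10 0 0 0 50;0 0 0 0 0 0 50' 60
python3 - <<'E'
from f import *
Z=R.from_euler("z",.245).as_matrix()
show(np.array([.5116,-.3160,.028]),np.array([0,0,-1.]),Z[:,1])
E
```

```text
time_s: 18.87
ee_pos: [0.5089, -0.3162, 0.1914]
tcp_rot: [[-0.971, -0.237, 0.004], [-0.237, 0.971, -0.001], [-0.004, -0.002, -1.0]]
ft_force: [-0.6, 0.3, 0.4]
gripper_width: 0.585
t 18.8667 tcp [ 508.9 -316.2  191.4] shift mm [ 2.7  0.2 -8.4] turn [0.05 0.24 0.31] F [-0.6  0.3  0.4] w 49.9 j [-32.  34.  -2.  53.   0. -46.]
```

```bash
python3 -m inch '3 0 -9 0 0.2 0.3 45;0 0 0 0 0 0 20;0 0 0 0 0 0 5;0 0 0 0 0 0 0;0 0 0 0 0 0 0;0 0 0 0 0 0 0' 100; python3 -m inch '0 0 10 0 0 0 0;0 0 20 0 0 0 0;0 0 30 0 0 0 0;0 0 40 0 0 0 0;0 0 30 0 0 0 0;0 0 0 0 0 0 0' 100
cat >> f.py <<'E'
def div(cs=("top","side")):
    s=r.state();e=np.array(s["ee_pos"]);T=np.array(s["tcp_rot"]);g=e+.155*T[:,2];print("grasp",g.round(4),"toolz",T[:,2].round(4),"yaw",np.arctan2(-T[0,1],T[1,1]).round(4),"w",s["gripper_width"],"t",s["time_s"],"F",np.round(s["ft_force"],1))
    yaw=np.arctan2(-T[0,1],T[1,1])
    for c in cs:
        r.camera(c);D=r.masks_of(c,"divider")
        if not D: print(c,"none");continue
        u=proj(c,[g])[0];m=min(D,key=lambda d:np.hypot(*(np.array(d["at"])[::-1]-u)))["mask"];print(c,m.sum())
        np.save(f"m2_{c}.npy",m)
E
python3 -c "
from f import *
div()"
```

```text
time_s: 19.37
ee_pos: [0.5144, -0.3149, 0.187]
tcp_rot: [[-0.969, -0.246, 0.005], [-0.246, 0.969, -0.003], [-0.004, -0.004, -1.0]]
ft_force: [-0.2, -0.4, -2.3]
gripper_width: 0.139
time_s: 19.87
ee_pos: [0.5118, -0.3136, 0.324]
tcp_rot: [[-0.969, -0.246, 0.001], [-0.246, 0.969, -0.001], [-0.001, -0.001, -1.0]]
ft_force: [1.6, -0.9, -0.5]
gripper_width: 0.138
grasp [ 0.5119 -0.3137  0.169 ] toolz [ 8.e-04 -6.e-04 -1.e+00] yaw 0.2481 w 0.13812165200617063 t 19.8667 F [ 1.6 -0.9 -0.5]
top 3091
side 4523
```

```bash
python3 -m inch '0 40 0 0 0 -4.1 0;0 40 0 0 0 -4.1 0;0 40 0 0 0 -4.1 0;0 40 0 0 0 -4.1 0;0 40 0 0 0 0 0;0 40 0 0 0 0 0;-2 40 0 0 0 0 0;-2 20 0 0 0 0 0;0 0 0 0 0 0 0;0 0 0 0 0 0 0' 100
python3 -c "
from f import *
show(*case(.0025,0,.165));div()
T=np.array(r.state()['tcp_rot']);yaw=np.arctan2(-T[0,1],T[1,1]);e=np.array(r.state()['ee_pos'])
m=np.load('m2_side.npy')
MOD['divider']=MOD['divider'][:1]
po=lambda p:(R.from_euler('zyx',[p[3],p[2],0]).as_matrix(),np.array([p[0],e[1],p[1]]))
# drop mask above plate (rib, gripper): ignore columns of gripper
u=proj('side',[e-[0,0,.155]])[0];m=m.copy()
ig=np.zeros_like(m);ig[:int(u[1])+14,int(u[0])-18:int(u[0])+18]=1
up=lambda a:cv2.resize(a.astype(np.float32),None,fx=4,fy=4)>.5
M,I=up(m),up(ig)
def cost(p):
    S=sil('side',MOD['divider'],*po(p))&~I;N=M&~I
    return 1-(S&N).sum()/(S|N).sum()
p0=np.array([e[0],e[2]-.187,0,yaw])
o=minimize(cost,p0,method='Nelder-Mead',options=dict(initial_simplex=np.vstack([p0]+[p0+np.eye(4)[i]*[.01,.01,.08,.08][i] for i in range(4)])))
print('div x,z,pitch,yaw',o.x.round(4),round(o.fun,3),'y used',e[1].round(4))
im=r.camera('side');cv2.imwrite('pics/raw_d1.png',im)
"
```

```text
time_s: 20.9
ee_pos: [0.494, -0.0014, 0.2918]
tcp_rot: [[-0.997, 0.06, -0.05], [0.059, 0.998, 0.018], [0.051, 0.015, -0.999]]
ft_force: [0.1, -1.1, -1.4]
gripper_width: 0.14
t 20.9 tcp [494.   -1.4 291.8] shift mm [ 13.8 -11.   28.2] turn [-0.99 -2.9   1.09] F [ 0.1 -1.1 -1.4] w 12.0 j [ -0.  19. -10.  64.   1.   3.]
grasp [0.4861 0.0013 0.137 ] toolz [-0.0505  0.0177 -0.9986] yaw -0.06 w 0.14013823544564993 t 20.9 F [ 0.1 -1.1 -1.4]
top none
side 2346
div x,z,pitch,yaw [ 0.481   0.1133  0.084  -0.0433] 0.064 y used -0.0037
```

```bash
python3 -m inch '14 -11 15 -1 -2.9 1.1 0;0 0 0 0 0 0 0;0 0 0 0 0 0 0' 100
cat >> f.py <<'E'
def dfit():
    s=r.state();e=np.array(s["ee_pos"]);T=np.array(s['tcp_rot']);yaw=np.arctan2(-T[0,1],T[1,1]);g=e+.155*T[:,2]
    show(*case(.0025,0,.137))
    div(("side",));m=np.load('m2_side.npy');pl=MOD['divider'][:1]
    u=proj('side',[g])[0]
    ig=np.zeros_like(m);ig[:int(u[1])+14,int(u[0])-18:int(u[0])+18]=1
    up=lambda a:cv2.resize(a.astype(np.float32),None,fx=4,fy=4)>.5
    M,I=up(m),up(ig)
    for free in(4,5):
        po=lambda p:(R.from_euler('ZYX',[p[3],p[2],0]).as_matrix(),np.array([p[0],g[1] if len(p)<5 else p[4],p[1]]))
        def cost(p):
            S=sil('side',pl,*po(p))&~I;N=M&~I
            return 1-(S&N).sum()/(S|N).sum()
        p0=np.array([g[0],g[2]-.032,0,yaw,g[1]][:free])
        o=minimize(cost,p0,method='Nelder-Mead',options=dict(initial_simplex=np.vstack([p0]+[p0+np.eye(free)[i]*[.01,.01,.08,.08,.01][i] for i in range(free)])))
        print('div x,z,pitch,yaw,y',o.x.round(4),round(o.fun,3),'y used',g[1].round(4))
E
python3 -c "
from f import *
dfit()"
```

```text
time_s: 21.4
ee_pos: [0.5095, -0.0186, 0.308]
tcp_rot: [[-0.999, 0.05, 0.004], [0.05, 0.999, -0.001], [-0.004, -0.001, -1.0]]
ft_force: [-0.5, 0.0, -2.3]
gripper_width: 0.137
t 21.4 tcp [509.5 -18.6 308. ] shift mm [ -1.7   6.2 -16. ] turn [0.05 0.22 0.57] F [-0.5  0.  -2.3] w 11.7 j [-2. 18. -8. 63. -0.  1.]
grasp [ 0.5101 -0.0188  0.153 ] toolz [ 3.8e-03 -9.0e-04 -1.0e+00] yaw -0.0505 w 0.1372799310299338 t 21.4 F [-0.5  0.  -2.3]
side 2504
div x,z,pitch,yaw,y [ 0.5081  0.1235  0.0048 -0.0523] 0.048 y used -0.0188
div x,z,pitch,yaw,y [ 0.5085  0.121   0.011  -0.0492 -0.0155] 0.045 y used -0.0188
```

```bash
python3 -m inch '-2.5 6.5 -10 0 0.2 0.7 0;0 0 -15 0 0 0 0;0 0 -5 0 0 0 0;0 0 0 0 0 0 0;0 0 0 0 0 0 0' 100
python3 -c "
from f import *
dfit()"
```

```text
time_s: 21.92
ee_pos: [0.5054, -0.0113, 0.2748]
tcp_rot: [[-0.999, 0.038, -0.003], [0.038, 0.999, 0.0], [0.003, 0.0, -1.0]]
ft_force: [1.1, 0.8, -2.1]
gripper_width: 0.143
t 21.9167 tcp [505.4 -11.3 274.8] shift mm [ 2.4 -1.1 17.2] turn [-0.02 -0.17 -0.16] F [ 1.1  0.8 -2.1] w 12.2 j [ -1.  20. -12.  59.   0.   1.]
grasp [ 0.505  -0.0113  0.1198] toolz [-2.9e-03  4.0e-04 -1.0e+00] yaw -0.0376 w 0.14273446122402472 t 21.9167 F [ 1.1  0.8 -2.1]
side 2320
div x,z,pitch,yaw,y [ 0.5018  0.0925  0.0443 -0.016 ] 0.063 y used -0.0113
div x,z,pitch,yaw,y [ 0.5059  0.0772  0.0022 -0.0387  0.0035] 0.044 y used -0.0113
```

```bash
python3 -m inch '2.5 -0.6 -5 0 -0.2 0 0;0 0 -5 0 0 0 0;0 0 0 0 0 0 0' 100
python3 -c "
from f import *
show(*case(.0022,0,.1))"
```

```text
time_s: 22.27
ee_pos: [0.5092, -0.0118, 0.2659]
tcp_rot: [[-0.999, 0.037, 0.005], [0.037, 0.999, 0.0], [-0.005, 0.0, -1.0]]
ft_force: [0.3, 0.7, -2.6]
gripper_width: 0.142
t 22.2667 tcp [509.2 -11.8 265.9] shift mm [ -1.7  -0.6 -10.9] turn [-0.02  0.3  -0.19] F [ 0.3  0.7 -2.6] w 12.1 j [ -1.  21. -12.  57.   0.   1.]
```

```bash
python3 -m inch '-1.7 0 -6 0 0.3 0 0;0 0 -5 0 0 0 0;0 0 0 0 0 0 0' 100
python3 -c "
from f import *
show(*case(.0022,0,.1))"
```

```text
time_s: 22.52
ee_pos: [0.5076, -0.0119, 0.2541]
tcp_rot: [[-0.999, 0.037, 0.001], [0.037, 0.999, 0.0], [-0.001, 0.0, -1.0]]
ft_force: [-0.6, -0.2, -2.2]
gripper_width: 0.141
t 22.5167 tcp [507.6 -11.9 254.1] shift mm [-0.1 -0.5  0.9] turn [-0.02  0.03 -0.18] F [-0.6 -0.2 -2.2] w 12.0 j [ -1.  21. -13.  56.   0.   1.]
```

```bash
python3 -m inch '0 0 -4 0 0 0 0;0 0 -3 0 0 0 0;0 0 0 0 0 0 0' 100;python3 -m inch '0 0 -3 0 0 0 0;0 0 -3 0 0 0 0;0 0 0 0 0 0 0' 100
python3 -c "
from f import *
show(*case(.0022,0,.1))"
```

```text
time_s: 22.77
ee_pos: [0.5074, -0.0119, 0.246]
tcp_rot: [[-0.999, 0.038, -0.0], [0.038, 0.999, 0.0], [0.0, 0.0, -1.0]]
ft_force: [-0.5, -0.3, -3.0]
gripper_width: 0.14
time_s: 23.02
ee_pos: [0.5078, -0.0119, 0.2398]
tcp_rot: [[-0.999, 0.037, 0.001], [0.037, 0.999, 0.0], [-0.001, 0.0, -1.0]]
ft_force: [-0.4, 0.8, -1.5]
gripper_width: 0.141
t 23.0167 tcp [507.8 -11.9 239.8] shift mm [-0.3 -0.5 15.2] turn [-0.02  0.05 -0.17] F [-0.4  0.8 -1.5] w 12.0 j [ -1.  22. -14.  54.   0.   1.]
```

```bash
python3 -m inch '0 0 -3 0 0 0 0;0 0 -2 0 0 0 0' 100
```

```text
time_s: 23.18
ee_pos: [0.5075, -0.0119, 0.2398]
tcp_rot: [[-0.999, 0.037, 0.003], [0.037, 0.999, 0.0], [-0.003, 0.0, -1.0]]
ft_force: [-5.3, 0.2, 6.6]
gripper_width: 0.144
```

Contact at ledge height. Release and retreat.

```bash
python3 -m inch '0 0 0 0 0 0 25;0 0 0 0 0 0 40;0 0 0 0 0 0 40;0 0 0 0 0 0 40;0 0 15 0 0 0 40;0 0 30 0 0 0 40;0 0 40 0 0 0 40;-30 20 20 0 0 0 40;-30 25 0 0 0 0 40;-30 25 0 0 0 0 40;-10 35 0 0 0 0 40;0 35 0 0 0 0 40' 60
python3 -m inch '0 40 0 0 0 0 40;0 40 0 0 0 0 40;0 40 0 0 0 0 40;0 0 0 0 0 0 40;0 0 0 0 0 0 40'
python3 - <<'E'
from f import *
for c in P:
    im=r.camera(c);cv2.imwrite(f"pics/end_{c}.png",im)
    D=r.masks_of(c,"divider")
    for d in D[:2]: print(c,round(d["score"],2),np.round(d["at"]),d["mask"].sum())
    m=D[0]["mask"];z=.055
    q,e=fit("divider",{c:m},flat(z),[.505,-.012,-.04],[.01,.01,.08]);print(q.round(4),round(e,3))
    for n in("tub","tape","stamp","scanner","battery"):
        print(n,[np.round(d["at"]).tolist() for d in r.place_of(c,n)[:1]],end=" ")
    print()
a=cv2.imread("pics/end_top.png")[165:265,265:365];b=cv2.imread("pics/end_side.png")[155:255,235:335]
cv2.imwrite("pics/end.png",cv2.resize(np.hstack([a,b]),None,fx=4,fy=4,interpolation=2));print(r.state()["time_s"],r.state()["ee_pos"])
E
```

```text
time_s: 24.18
ee_pos: [0.4057, 0.1265, 0.3493]
tcp_rot: [[-0.999, 0.051, 0.008], [0.051, 0.999, -0.0], [-0.008, 0.0, -1.0]]
ft_force: [-0.5, -0.2, -0.4]
gripper_width: 0.467
time_s: 24.6
ee_pos: [0.4027, 0.2578, 0.35]
tcp_rot: [[-0.999, 0.043, 0.012], [0.043, 0.999, 0.004], [-0.012, 0.004, -1.0]]
ft_force: [-0.6, 0.2, -0.0]
gripper_width: 0.467
top 0.75 [215. 314.] 3705
[ 0.5059 -0.0132 -0.0385] 0.028
tub [[244.0, 242.0]] tape [[155.0, 359.0]] stamp [[249.0, 370.0]] scanner [[156.0, 259.0]] battery [[147.0, 313.0]] 
side 0.73 [215. 292.] 2411
[ 0.5056 -0.0018 -0.0325] 0.092
tub [] tape [[248.0, 377.0]] stamp [[282.0, 283.0]] scanner [[181.0, 332.0]] battery [[211.0, 360.0]] 
25.3 [0.40326771 0.25585919 0.35048816]
```

View pics/end.png

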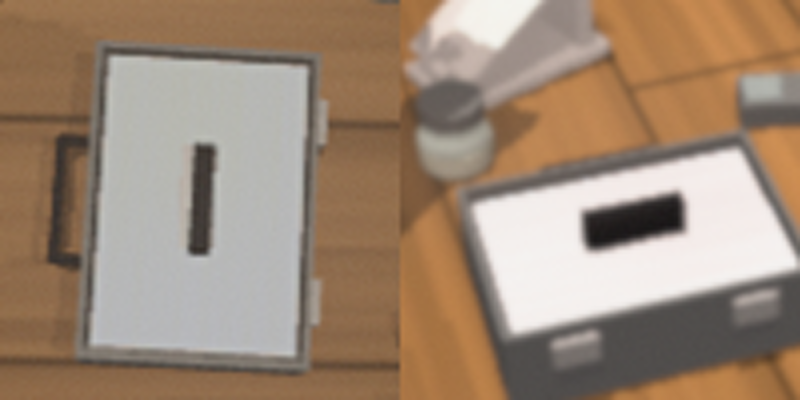

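```bash
python3 -c "
from plant import r
print(r.close_job())"
```

```text
the job is handed in; nothing more can be done
None
```

The reader is pressed home in the cutout and the divider lies over it, handle up. I handed the job in at about 25 s of the 69 s; the interface gave no verdict.

- **Reader:** The first attempt to insert it jammed because the reader tipped about 6° nose-up in the grip. I lifted it out, levelled it and pressed it in. With the fingers closed I then pushed on the top of the handle (wrist force peaked at 94 N, under the 120 N limit) and of the head (43 N). Both tops stood at z ≈ 0.052 m, which is the home height.
- **Divider:** It touched down at the ledge height, underside at about 0.053–0.055 m. The top view shows it inside all four walls. Its fitted position is about 1 mm from the case centre, with the yaw matching. The side-view fit disagreed by about 10 mm in y. I put that down to the near case wall hiding that edge of the plate. I did not push on the divider after releasing it.
- **Bystanders:** In the top view all five are within 4 pixels of where they started, about 10 mm at most and mostly detector scatter. The side detector missed the tub in the last picture, but the tub shows there, standing.

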